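# Rack the loaded bars heavy end down

### The arm

A 7-joint arm with a two-finger parallel gripper is mounted at the origin on the work surface. World frame = base frame: x ahead of the robot, y to its left, z up, the work surface at z = 0. Lengths are in m, angles in rad, forces in N, time in s.
With the tool pointing down it reaches from about 0.35 to 0.9 m from the base axis. Payload 7.2 kg.
Tool frame: the origin (TCP) lies at the very end of the fingers, on their centre line; the grasp point (between the pads) lies 19 mm behind it; z points along the fingers, y is the line along which they close (so a half turn about z gives the same grasp; the last joint's range is limited). The gripper opens to 88 mm and grips with 3 to 60 N. Pads are 20 mm wide; open, the fingers measure 115 mm over their backs; the gripper's body (75 mm by 178 mm) begins 61 mm behind the grasp point.
Start: joints at [-1.299, 0.411, -0.013, 1.596, 0.006, 1.134, -0.082], TCP at [0.208, 0.589, 0.223] pointing down, gripper open.
Joint ranges: [-2.95, 2.95], [-0.29, 1.99], [-1.47, 1.44], [0.14, 2.54], [-1.03, 4.17], [0.13, 1.85], [-2.86, 2.86]. Speed limits (rad/s): [2.39, 2.39, 3.01, 3.01, 3.14, 3.14, 3.14].

### API

Orientations are given as a unit quaternion [x, y, z, w].
In Python, from station import bot gives the robot as it stands.
- The arm moves only by the tool arm_command, never from a script. Its argument "deltas" is a list of rows, each a list of 3 entries, a list of its own where there are three numbers: the shift along the tool's x, y, z in cm, then the turn about the tool's z in degrees, then the opening, from 0 (shut) to 1 (fully open). A call has exactly 8 rows; each row shifts and turns the commanded pose from where the row before left it, along the tool's axes as they then stand; what a row does not reach is not made up. A row lasts 1/12 s, in which the tool goes at most 41.7 mm and 7.16 degrees, less where a joint would pass 70% of its speed; a pose out of reach is approached as far as the arm can. A call is refused whole if a number of a shift passes 4.17 or a number of a turn 7.16, either way. A call with a gripper value outside its range is refused whole. The fingers move at their own pace and stop on an object; the grip force is fixed at half the most. Time passes only in rows, so rows that do not move let the fingers close, or fill a call up. It gives the time, the measured TCP pose, the force, the opening and the grip force at its end, in the units of the state.
- bot.observe(): the state, without advancing time (a new reading comes with each control period).
- bot.snapshot(name): name is "scene" or "top" or "wrist"; returns the picture (400x640x3 uint8, red, green, blue); there is no depth.
- bot.camera_params(name): a dict with "fovy" (degrees; the focal length in pixels is half the picture's height over the tangent of half this angle, whatever the lens; pixels are square), "cx", "cy" (the principal point, pixels), "xyz" and "attitude" of the camera in the world. Camera axes: x right, y down, z forward; pixel columns grow to the right and rows downward; lengths in m; the calibration is good to about 2 mm. A picture is of the moment at which its call begins: read the wrist's pose just before it. camera_params takes no time and is no camera call; for the wrist camera it gives the pose at the moment of the call.
- bot.job_done(): hands the job in; it is judged then, once.
The state is a dict: "time": time; "qpos": joint angles; "joint_velocities": joint speeds; "tau": joint torques, N m; "position": TCP position; "tcp_rot": TCP orientation; "wrist_force": force on the tool from outside, world axes, zero at the start; "torque": the same for the moment, N m; "opening": finger opening in m; "finger_force": force on a finger pad.
Only numpy, scipy, OpenCV 4.12 (cv2) and the standard library are available. Lean on these libraries where they do the work, as an engineer would, in place of code of your own. Each camera call takes 0.05 s, during which the arm holds its last target. There are 200 camera calls.

### The job

These three wooden holding-down bars look the same at both ends, but each has lead hidden in one end. Heft each bar at its middle to find the heavy end, then lay all three in the rocking cradles of the rack, one in each, heavy end down and slid fully home against the red stop, so that every cradle stays tipped to its red side. Leave the tape roll, the glue bottle and the dish where they are.

Things in the scene. Friction and masses are not known exactly. Their poses are not given: they have to be found in the camera images.
- bar_a_mid (a point): centre (half-way along and up) of loose bar A: sealed brown wooden bar 140 mm long (x axis), 28 x 28 mm, a black cap on each end, 0.23 to 0.3 kg, lying flat at any yaw. Both ends look alike, but lead hidden in one end puts the centre of mass about 30 mm from the middle, towards +x or -x; look and pose do not tell which, and it differs each time. Any long face may be up in the rack
- bar_b_mid (a point): centre (half-way along and up) of loose bar B: sealed brown wooden bar 140 mm long (x axis), 28 x 28 mm, a black cap on each end, 0.23 to 0.3 kg, lying flat at any yaw. Both ends look alike, but lead hidden in one end puts the centre of mass about 30 mm from the middle, towards +x or -x; look and pose do not tell which, and it differs each time. Any long face may be up in the rack
- bar_c_mid (a point): centre (half-way along and up) of loose bar C: sealed brown wooden bar 140 mm long (x axis), 28 x 28 mm, a black cap on each end, 0.23 to 0.3 kg, lying flat at any yaw. Both ends look alike, but lead hidden in one end puts the centre of mass about 30 mm from the middle, towards +x or -x; look and pose do not tell which, and it differs each time. Any long face may be up in the rack
- rack: fixed rack, wooden base 170 (x) x 225 (y) mm with three rocking cradles 75 mm apart, each on its own pivot across its middle, 58 mm above the bench; origin at the centre of the underside; +x points from the red stops to the open ends. Cradle: board 166 x 42 mm, two dark rails with a notch 34 mm wide and 13 mm deep, 90 mm apart
- seat_0 (a point): first place: where a bar's centre is when it lies in the notches of that cradle, against its red stop. Turns with the cradle. x axis: along the bar, from the red stop to the open end; y: across; z: square to the cradle, upwards. The notch floor is 14 mm below this point and the board 26 mm; between the rails the bar's middle is free on both sides. Any bar may go in any place
- seat_1 (a point): middle place: where a bar's centre is when it lies in the notches of that cradle, against its red stop. Turns with the cradle. x axis: along the bar, from the red stop to the open end; y: across; z: square to the cradle, upwards
- seat_2 (a point): third place: where a bar's centre is when it lies in the notches of that cradle, against its red stop. Turns with the cradle. x axis: along the bar, from the red stop to the open end; y: across; z: square to the cradle, upwards. The red stop's face is 70 mm from this point; its top is 5 mm above it. A bar laid in short of the stop does not slide down by itself
- cradle_0 (a joint): tilt of the first rocking cradle (rad): 0 = tipped to its red side, the red end 20 degrees low (where it rests when empty, by a weak spring); 0.7 = tipped fully the other way. A bar laid in with its heavy end away from the red stop tips it over
- cradle_1 (a joint): tilt of the middle rocking cradle (rad): 0 = tipped to its red side, the red end 20 degrees low (where it rests when empty, by a weak spring); 0.7 = tipped fully the other way. A bar laid in with its heavy end away from the red stop tips it over
- cradle_2 (a joint): tilt of the third rocking cradle (rad): 0 = tipped to its red side, the red end 20 degrees low (where it rests when empty, by a weak spring); 0.7 = tipped fully the other way. A bar laid in with its heavy end away from the red stop tips it over
- tape: bystander: loose cardboard-coloured tape roll lying flat, 72 mm across, 24 mm high; origin at the centre of its underside
- glue: bystander: loose yellow glue bottle with red cap, standing, 44 mm across, 120 mm high; origin at the centre of its underside
- dish: bystander: loose white dish, 70 mm across, 30 mm high; origin at the centre of its underside
Things that resemble listed ones, but are neither listed nor needed, are in the scene too. What is shaped like the part that bears bar_b_mid but green or purple is not meant. Leave any blue look-alike of the part that bears bar_c_mid alone.

How it is judged:
By the outcome, as a careful person would: the job done as asked, in the order asked, and still so for the second after the job is handed in, with the robot touching nothing.
It also fails if it takes over 72 s, if anything falls off the work surface, if the arm or the gripper's body presses on something with over 40 N, if the wrist force passes 120 N, or if a joint passes its speed limit or range.

## Working session

There is one attempt and no reset: what is moved stays moved. The work goes in short steps, Python scripts to look and compute and a tool call to move; the robot and the scene stay as the last step left them, time stands still between calls to the robot, and variables do not carry over. Pictures are saved under pics/ and viewed, at most 10 in all, crops included, and the job is handed in when it is done.

Besides the shell and the picture viewer there is one more tool, called in YAML: its name, and indented under it one key for each argument. arm_command: Moves the arm, as the interface text tells. Its arguments: {"type":"object","properties":{"deltas":{"type":"array","items":{"type":"array"}}},"required":["deltas"]}

```bash
mkdir -p pics; ls; python3 - <<'E'
from station import bot
import cv2
for n in ("top","scene"):
    p=bot.camera_params(n);print(n,p)
    cv2.imwrite(f"pics/{n}0.png",bot.snapshot(n)[:,:,::-1])
print(bot.observe())
E
```

```text
pics
top {'fovy': 42.580175833058085, 'cx': 312.5349724831465, 'cy': 207.30801161995296, 'xyz': array([ 0.36072495, -0.06795401,  1.30865585]), 'attitude': array([ 0.70565422, -0.7039238 ,  0.05664499, -0.05774729])}
scene {'fovy': 45.79298834364688, 'cx': 322.3219990406973, 'cy': 202.79421067865073, 'xyz': array([ 1.09056243, -0.61952554,  1.24066799]), 'attitude': array([ 0.88270651,  0.36273786, -0.10677628, -0.27901486])}
{'time': 0.1, 'qpos': array([-1.29916928,  0.41181474, -0.01266711,  1.59692036,  0.00565102,
        1.13431952, -0.08221238]), 'joint_velocities': array([ 0.00080257, -0.00056098,  0.00105836, -0.00208283,  0.00079858,
        0.00089609, -0.00130824]), 'tau': array([ 1.43987530e-03, -5.89098680e+01,  6.43202160e-01, -2.91707647e+01,
       -5.37919463e-02,  1.45133963e-02,  7.00548526e-05]), 'position': array([0.20825691, 0.58881486, 0.22191303]), 'tcp_rot': array([ 1.69100984e-01,  9.85598472e-01, -7.12603574e-04, -3.87600710e-05]), 'wrist_force': array([-0.57399051, -0.147324  , -0.5433296 ]), 'torque': array([0.04140998, 0.03447622, 0.00374701]), 'finger_force': 0.0, 'opening': 0.08772322705450604}
```

View pics/top0.png

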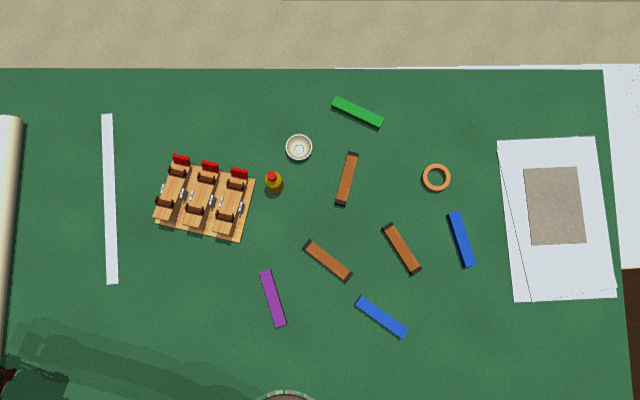

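View pics/scene0.png

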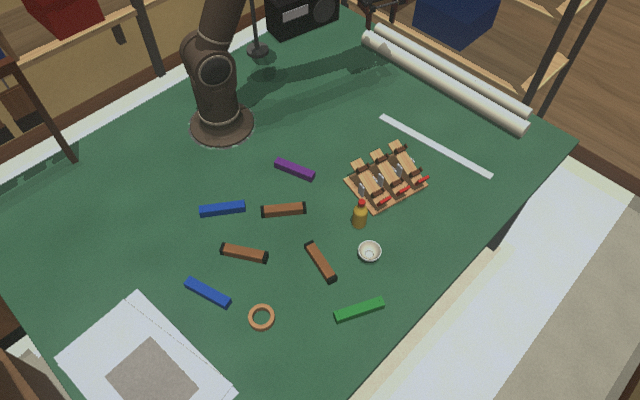

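The top view shows three brown bars at about (346,179), (328,260) and (401,249). The rack is at (205,198) with its red stops at the far (+x) side, and the glue stands beside it at (274,183). I'll measure these now.

```bash
cat > h.py <<'E'
import numpy as np,cv2
from scipy.spatial.transform import Rotation as R
from station import bot
def shot(n):
    bot_p=bot.camera_params(n); return bot.snapshot(n),bot_p
def ray(p,uv,z,h=400):
    f=h/2/np.tan(np.radians(p['fovy'])/2); uv=np.atleast_2d(uv).astype(float)
    d=np.c_[(uv[:,0]-p['cx'])/f,(uv[:,1]-p['cy'])/f,np.ones(len(uv))]@R.from_quat(p['attitude']).as_matrix().T
    return p['xyz']+d*((z-p['xyz'][2])/d[:,2])[:,None]
def proj(p,X,h=400):
    f=h/2/np.tan(np.radians(p['fovy'])/2)
    c=(np.atleast_2d(X)-p['xyz'])@R.from_quat(p['attitude']).as_matrix()
    return np.c_[c[:,0]/c[:,2]*f+p['cx'],c[:,1]/c[:,2]*f+p['cy']]
def blobs(m,a=30):
    c,_=cv2.findContours(m.astype(np.uint8)*255,cv2.RETR_EXTERNAL,cv2.CHAIN_APPROX_NONE)
    return [k for k in c if cv2.contourArea(k)>a]
def rect(k,p,z):
    w=ray(p,k[:,0,:]+0.0,z)[:,:2]
    (c,s,a)=cv2.minAreaRect((w*1000).astype(np.float32))
    if s[0]<s[1]: a+=90
    return np.round(c,1),np.round(sorted(s),1),round((a+90)%180-90,1)
def tool():
    s=bot.observe(); M=R.from_quat(s['tcp_rot']).as_matrix(); return s,M
E
python3 - <<'E'
from h import *
I,p=shot("top")
H=cv2.cvtColor(I,cv2.COLOR_RGB2HSV); h,s,v=[H[:,:,i].astype(int) for i in range(3)]
notgreen=~((h>50)&(h<95)&(s>60))
m=notgreen.copy(); m[:75]=0; m[330:]=0; m[:,:130]=0; m[:,480:]=0
for k in blobs(m,100):
    x,y,w,hh=cv2.boundingRect(k); c=I[y+hh//2,x+w//2]
    print((x,y,w,hh),c,*rect(k,p,0.021))
red=((h<6)|(h>174))&(s>180)&(v>100)
for k in blobs(red,15): print("red",cv2.boundingRect(k),*rect(k,p,0.07))
cv2.imwrite("pics/rackz.png",cv2.resize(I[140:255,140:300,::-1],None,fx=5,fy=5,interpolation=cv2.INTER_CUBIC))
s,M=tool(); print(np.round(M,3)); print({k:(bot.camera_params('wrist')[k]) for k in('fovy','xyz','attitude')})
E
```

```text
(354, 295, 55, 35) [ 61 114 210] [ 299.7 -233.9] [ 30.6 142.2] 54.4
(259, 269, 28, 59) [147  74 166] [344.8  32.7] [ 31.6 143.8] 17.9
(302, 239, 51, 43) [164 102  52] [ 437.6 -102.7] [ 31.6 139.7] 51.9
(382, 222, 40, 53) [166 106  55] [ 467.2 -287.9] [ 35.  139.8] 31.7
(446, 211, 31, 57) [ 57 107 202] [ 491.8 -439.1] [ 36.5 142.5] 15.6
(264, 170, 20, 24) [107  88   5] [637.5  34.6] [44.7 61.9] 22.3
(421, 163, 30, 30) [ 61 116  77] [ 649.6 -381. ] [72.  78.6] -45.5
(152, 153, 104, 90) [211 177 107] [598.6 213.2] [190.2 240.7] 77.0
(335, 151, 24, 55) [166 101  51] [ 647.6 -152. ] [ 30.4 143.5] -14.6
(285, 133, 28, 28) [211 220 225] [730.1 -29.1] [70.2 71.6] -25.7
red (268, 171, 8, 9) [643.8  35.9] [17.3 20.3] 0.8
red (231, 167, 16, 12) [650.1 119.4] [22.7 39.4] 77.4
red (201, 160, 17, 11) [669.3 192. ] [17.7 42.4] 75.8
red (172, 154, 17, 10) [685.8 264.7] [18.1 41.7] 77.4
[[-0.943  0.333 -0.   ]
 [ 0.333  0.943 -0.001]
 [-0.    -0.001 -1.   ]]
{'fovy': 62.079858718020105, 'xyz': array([0.13760937, 0.61405401, 0.38433385]), 'attitude': array([0.80874328, 0.57185863, 0.07974718, 0.11203747])}
```

View pics/rackz.png

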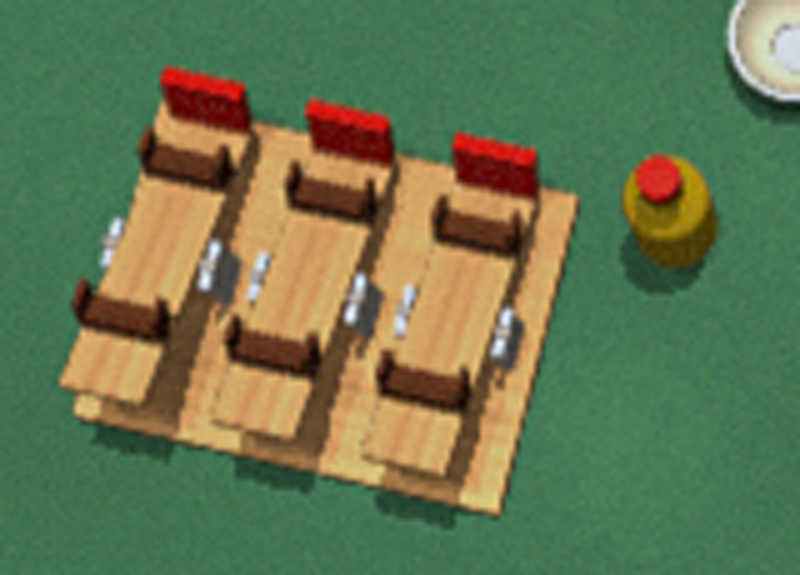

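```bash
cat >> h.py <<'E'
def go(x,y,z,yaw=None):
    """tool-axis shift in cm from the present pose, and the turn in degrees"""
    s,M=tool(); d=M.T@(np.array([x,y,z])-s['position'])*100
    yw=np.degrees(np.arctan2(M[1,0],M[0,0])); t=None if yaw is None else (yw-yaw+180)%360-180
    print("t",round(s['time'],2),"pos",np.round(s['position'],4),"yaw",round(yw,1),"open",round(s['opening'],4),"f",np.round(s['wrist_force'],2),"shift cm",np.round(d,2),"|d|",round(np.linalg.norm(d),1),"turn",t)
E
python3 - <<'E'
from h import *
p=bot.camera_params('wrist');A=R.from_quat(p['attitude']).as_matrix();s,M=tool()
print(M.T@A, M.T@(p['xyz']-s['position']),p['cx'],p['cy'])
pt=bot.camera_params('top')
for u in [(162,254),(308,288),(455,321)]: print(ray(pt,np.array(u)/5+140,0.06)[0])
go(.66,.17,.27,167)
E
```

```text
[[ 5.48645497e-05 -9.62194048e-01 -2.72364850e-01]
 [ 9.99998001e-01 -4.91588348e-04  1.93809085e-03]
 [-1.99871086e-03 -2.72364412e-01  9.62192097e-01]] [ 7.49367603e-02 -2.82081445e-05 -1.62305301e-01] 324.01535606163304 198.44965106663403
[0.60538542 0.28178059 0.06      ]
[0.58842011 0.20872728 0.06      ]
[0.57203275 0.13552245 0.06      ]
t 0.15 pos [0.2082 0.5889 0.222 ] yaw 160.5 open 0.0879 f [0.14 0.29 0.54] shift cm [-56.56 -24.45  -4.76] |d| 61.8 turn -6.468470728264947
```

arm_command:
  deltas:
    - [[-3.1,-1.4,-0.3],-0.8,1]
    - [[-3.1,-1.4,-0.3],-0.8,1]
    - [[-3.1,-1.4,-0.3],-0.8,1]
    - [[-3.1,-1.4,-0.3],-0.8,1]
    - [[-3.1,-1.4,-0.3],-0.8,1]
    - [[-3.1,-1.4,-0.3],-0.8,1]
    - [[-3.1,-1.4,-0.3],-0.8,1]
    - [[-3.1,-1.4,-0.3],-0.8,1]

```text
time: 0.82
position: [0.4146, 0.4095, 0.2467]
tcp_rot: [0.113, 0.994, -0.0, -0.0]
wrist_force: [0.5, 0.3, -0.1]
opening: 0.088
finger_force: 0.0
```

arm_command:
  deltas:
    - [[-3.1,-1.0,-0.3],0,1]
    - [[-3.1,-1.0,-0.3],0,1]
    - [[-3.1,-1.0,-0.3],0,1]
    - [[-3.1,-1.0,-0.3],0,1]
    - [[-3.1,-1.0,-0.3],0,1]
    - [[-3.1,-1.0,-0.3],0,1]
    - [[-2,-0.8,-0.2],0,1]
    - [[0,0,0],0,1]

```text
time: 1.48
position: [0.6031, 0.2928, 0.2663]
tcp_rot: [0.117, 0.993, -0.001, 0.001]
wrist_force: [0.2, -1.2, 0.4]
opening: 0.0877
finger_force: 0.0
```

```bash
python3 - <<'E'
from h import *
import pickle
I,p=shot("wrist"); pickle.dump((I,p),open("w1.pkl","wb"))
cv2.imwrite("pics/w1.png",I[:,:,::-1]); go(.6476,-.152,.10,165.4)
E
```

```text
t 1.53 pos [0.6009 0.2953 0.266 ] yaw 166.7 open 0.0877 f [-0.69  0.61 -0.48] shift cm [-14.85 -42.43  16.67] |d| 47.9 turn 1.2682419773578886
```

View pics/w1.png

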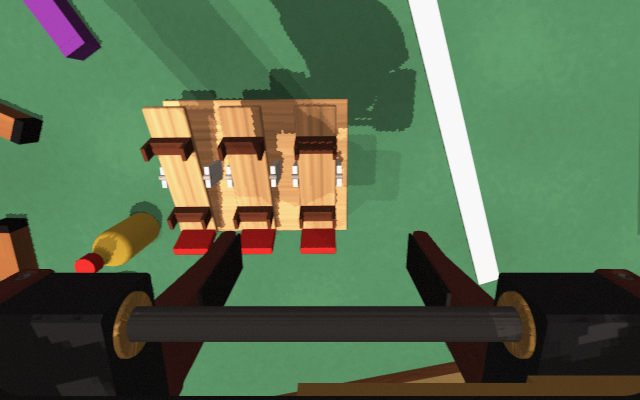

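The wrist view shows the rack square to the tool. The pivot brackets are on row ~176, with pairs centred at columns 186, 252 and 317, and the red stops are at row ~242.

```bash
python3 - <<'E'
from h import *
import pickle
I,p=pickle.load(open("w1.pkl","rb")); 
H=cv2.cvtColor(I,cv2.COLOR_RGB2HSV).astype(int)
m=(H[:,:,1]<45)&(H[:,:,2]>170); m[:,:140]=0;m[:,360:]=0;m[:150]=0;m[205:]=0
for k in blobs(m,5):
    (x,y,w,h)=cv2.boundingRect(k); print("brk",(x,y,w,h),np.round(ray(p,(x+w/2,y+h/2),.062)[0],4))
for c in (186,252,317.5): print(np.round(ray(p,(c,176.5),.06)[0],4))
# base far edge and corners (z of base top ~ .012)
for c in [(163,100),(348,100),(347,230)]: print("base",np.round(ray(p,c,.01)[0],4))
red=((H[:,:,0]<6)|(H[:,:,0]>174))&(H[:,:,1]>180)&(H[:,:,2]>90); red[255:]=0; red[:,:165]=0; red[:,345:]=0
for k in blobs(red,30):
    x,y,w,h=cv2.boundingRect(k); print("red",(x,y,w,h),np.round(ray(p,[(x,y),(x+w,y),(x+w/2,y+h)],.06),4).tolist())
E
```

```text
brk (293, 179, 5, 8) [0.6066 0.2591 0.062 ]
brk (271, 179, 5, 8) [0.6008 0.2349 0.062 ]
brk (336, 178, 6, 8) [0.6169 0.3073 0.062 ]
brk (159, 177, 8, 11) [0.5712 0.1135 0.062 ]
brk (226, 176, 7, 11) [0.5876 0.187  0.062 ]
brk (204, 176, 7, 12) [0.5823 0.1627 0.062 ]
brk (204, 167, 5, 8) [0.5701 0.1657 0.062 ]
brk (160, 167, 4, 8) [0.5585 0.1172 0.062 ]
brk (337, 166, 5, 8) [0.6036 0.3109 0.062 ]
brk (293, 166, 5, 8) [0.5922 0.263  0.062 ]
brk (270, 166, 6, 8) [0.5863 0.2385 0.062 ]
brk (226, 166, 5, 9) [0.5753 0.1898 0.062 ]
[0.5709 0.1403 0.06  ]
[0.5883 0.2129 0.06  ]
[0.6055 0.285  0.06  ]
base [0.4808 0.1225 0.01  ]
base [0.5328 0.3398 0.01  ]
base [0.6964 0.3026 0.01  ]
red (173, 230, 42, 25) [[0.6285, 0.103, 0.06], [0.6401, 0.1514, 0.06], [0.665, 0.1163, 0.06]]
red (301, 229, 35, 25) [[0.6626, 0.2509, 0.06], [0.6723, 0.2912, 0.06], [0.6989, 0.2634, 0.06]]
red (241, 229, 34, 25) [[0.6461, 0.1818, 0.06], [0.6555, 0.221, 0.06], [0.6818, 0.1921, 0.06]]
```

arm_command:
  deltas:
    - [[-1.4,-3.9,0],0,1]
    - [[-1.4,-3.9,0],0,1]
    - [[-1.4,-3.9,0],0,1]
    - [[-1.4,-3.9,0],0,1]
    - [[-1.4,-3.9,0],0,1]
    - [[-1.4,-3.9,0],0,1]
    - [[-1.4,-3.9,0],0,1]
    - [[-1.4,-3.9,0],0.6,1]

```text
time: 2.2
position: [0.6369, -0.0311, 0.2666]
tcp_rot: [0.118, 0.993, 0.001, -0.0]
wrist_force: [1.1, 0.9, 0.1]
opening: 0.0878
finger_force: 0.0
```

arm_command:
  deltas:
    - [[-1.5,-3.8,0],0.6,1]
    - [[-1.0,-3.7,0],0,1]
    - [[-1.0,-3.7,0],0,1]
    - [[0,0,3.5],0,1]
    - [[0,0,3.5],0,1]
    - [[0,0,1.0],0,1]
    - [[0,0,0],0,1]
    - [[0,0,0],0,1]

```text
time: 2.87
position: [0.6445, -0.1466, 0.1871]
tcp_rot: [0.123, 0.992, 0.0, -0.0]
wrist_force: [-0.3, 0.4, 0.3]
opening: 0.088
finger_force: 0.0
```

```bash
python3 - <<'E'
from h import *
I,p=shot("wrist"); cv2.imwrite("pics/w2.png",I[:,:,::-1]); go(.6476,-.152,.003,165.4)
H=cv2.cvtColor(I,cv2.COLOR_RGB2HSV).astype(int)
m=~((H[:,:,0]>50)&(H[:,:,0]<95)&(H[:,:,1]>60))
for k in blobs(m,300): print(cv2.boundingRect(k),*rect(k,p,.028))
print(proj(p,[.6476,-.152,.028]))
E
```

```text
t 2.92 pos [ 0.6452 -0.1471  0.1883] yaw 165.8 open 0.0876 f [-0.72  0.79  0.25] shift cm [-0.32 -0.43 18.53] |d| 18.5 turn 0.4316228102559876
(73, 202, 80, 69) [ 645.8 -372.2] [70.3 85. ] -67.3
(0, 199, 640, 201) [ 781.8 -184.5] [252.2 774.3] 75.7
(303, 112, 31, 139) [ 645.3 -152. ] [ 29.4 140.5] -14.5
(0, 79, 61, 95) [ 523.8 -420.6] [50.  80.6] 16.1
(470, 0, 170, 154) [602.6  83.8] [130.3 159.6] 84.9
(60, 0, 140, 100) [ 477.7 -278.8] [ 34.2 126.2] 31.8
[[318.78578566 187.18346787]]
```

View pics/w2.png

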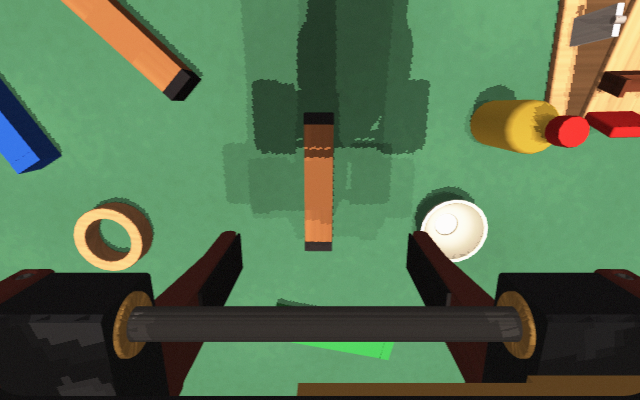

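Bar 1 lies at (318,182), midway between the open fingers, at the measured yaw. I'll descend and grip it at its middle.

arm_command:
  deltas:
    - [[-0.15,-0.5,3.8],0.3,1]
    - [[0,0,3.8],0,0.9]
    - [[0,0,3.8],0,0.8]
    - [[0,0,3.8],0,0.8]
    - [[0,0,2.2],0,0.8]
    - [[0,0,1.0],0,0.8]
    - [[0,0,0],0,0.6]
    - [[0,0,0],0,0]

```text
time: 3.58
position: [0.6462, -0.1534, 0.0046]
tcp_rot: [0.126, 0.992, -0.0, 0.001]
wrist_force: [0.1, -0.2, 1.1]
opening: 0.0607
finger_force: 0.0
```

arm_command:
  deltas:
    - [[0,0,0],0,0]
    - [[0,0,0],0,0]
    - [[0,0,0],0,0]
    - [[0,0,0],0,0]
    - [[0,0,0],0,0]
    - [[0,0,0],0,0]
    - [[0,0,0],0,0]
    - [[0,0,0],0,0]

```text
time: 4.25
position: [0.6449, -0.1534, 0.0034]
tcp_rot: [0.127, 0.992, 0.0, 0.0]
wrist_force: [-1.6, 1.3, 6.0]
opening: 0.0276
finger_force: 30.0
```

```bash
python3 - <<'E'
from h import *
s,M=tool(); go(.6455,-.152,.004,165.5); print(s['finger_force'],s['torque'])
E
```

```text
t 4.25 pos [ 0.6449 -0.1534  0.0034] yaw 165.4 open 0.0276 f [-1.58  1.32  6.04] shift cm [-0.02  0.15 -0.06] |d| 0.2 turn -0.06503947306197233
30.001045167446136 [0.21115175 0.30892911 0.02098731]
```

Gripped. I'll lift it clear to heft it.

arm_command:
  deltas:
    - [[0,0,-1.5],0,0]
    - [[0,0,-3],0,0]
    - [[0,0,-4],0,0]
    - [[0,0,-4],0,0]
    - [[0,0,-4],0,0]
    - [[0,0,-2],0,0]
    - [[0,0,0],0,0]
    - [[0,0,0],0,0]

```text
time: 4.92
position: [0.6447, -0.1536, 0.1882]
tcp_rot: [0.127, 0.992, 0.0, 0.001]
wrist_force: [-0.2, 0.0, -3.5]
opening: 0.0276
finger_force: 30.0
```

arm_command:
  deltas:
    - [[0,0,0],0,0]
    - [[0,0,0],0,0]
    - [[0,0,0],0,0]
    - [[0,0,0],0,0]
    - [[0,0,0],0,0]
    - [[0,0,0],0,0]
    - [[0,0,0],0,0]
    - [[0,0,0],0,0]

```text
time: 5.58
position: [0.6445, -0.1535, 0.1876]
tcp_rot: [0.127, 0.992, -0.0, -0.0]
wrist_force: [0.7, 0.3, -1.6]
opening: 0.0278
finger_force: 30.0
```

```bash
cat >> h.py <<'E'
def heft(n):
    T=[];F=[]
    for i in range(3):
        I,p=shot("wrist"); s,M=tool(); T.append(M.T@s['torque']); F.append(M.T@s['wrist_force'])
    print("torque tool",np.round(T,3).tolist(),"force",np.round(F,2).tolist())
    cv2.imwrite(f"pics/{n}.png",I[:,:,::-1]); return I,p
E
python3 - <<'E'
from h import *
I,p=heft("w3"); go(.572,.140,.24,166.7)
E
```

```text
torque tool [[-0.069, -0.065, 0.003], [0.041, -0.037, 0.005], [-0.001, -0.071, -0.05]] force [[0.73, 0.36, 1.99], [-0.77, 0.05, 2.84], [0.18, -0.68, 3.48]]
t 5.73 pos [ 0.6445 -0.1535  0.1877] yaw 165.4 open 0.0276 f [-0.35 -0.62 -3.48] shift cm [14.4  26.58 -5.23] |d| 30.7 turn -1.2681864950126283
```

View pics/w3.png

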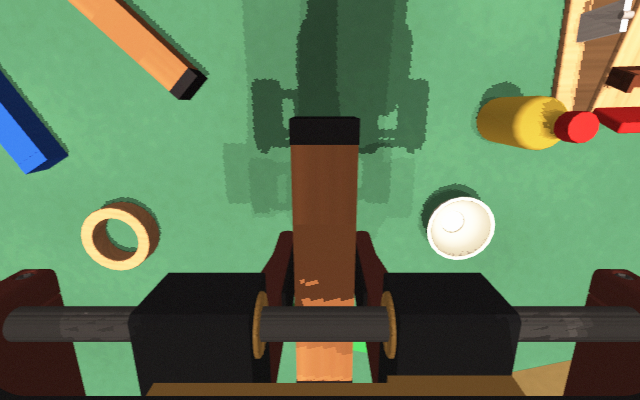

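Bar 1's heavy end is at tool +x, the end nearer the robot (torque y about -0.06 N m). The picture shows it held level with no droop. It needs a half turn, after which I'll heft again as a check.

arm_command:
  deltas:
    - [[0,0,-0.8],7.15,0]
    - [[0,0,-0.8],7.15,0]
    - [[0,0,-0.8],7.15,0]
    - [[0,0,-0.8],7.15,0]
    - [[0,0,-0.8],7.15,0]
    - [[0,0,-0.8],7.15,0]
    - [[0,0,-0.8],7.15,0]
    - [[0,0,-0.8],7.15,0]

```text
time: 6.4
position: [0.6444, -0.1534, 0.2521]
tcp_rot: [0.589, 0.808, 0.0, 0.0]
wrist_force: [-0.3, 0.6, -2.9]
opening: 0.0277
finger_force: 30.0
```

arm_command:
  deltas:
    - [[0,0,0],7.15,0]
    - [[0,0,0],7.15,0]
    - [[0,0,0],7.15,0]
    - [[0,0,0],7.15,0]
    - [[0,0,0],7.15,0]
    - [[0,0,0],7.15,0]
    - [[0,0,0],7.15,0]
    - [[0,0,0],7.15,0]

```text
time: 7.07
position: [0.6445, -0.1533, 0.2518]
tcp_rot: [0.904, 0.428, 0.0, -0.0]
wrist_force: [-0.1, 0.4, -2.5]
opening: 0.0277
finger_force: 30.0
```

arm_command:
  deltas:
    - [[0,0,0],7.15,0]
    - [[0,0,0],7.15,0]
    - [[0,0,0],7.15,0]
    - [[0,0,0],7.15,0]
    - [[0,0,0],7.15,0]
    - [[0,0,0],7.15,0]
    - [[0,0,0],7.15,0]
    - [[0,0,0],7.15,0]

```text
time: 7.73
position: [0.6445, -0.1531, 0.2517]
tcp_rot: [0.998, -0.057, 0.0, -0.0]
wrist_force: [-0.6, 0.2, -2.6]
opening: 0.028
finger_force: 30.0
```

arm_command:
  deltas:
    - [[0,0,0],7.15,0]
    - [[0,0,0],0,0]
    - [[0,0,0],0,0]
    - [[0,0,0],0,0]
    - [[0,0,0],0,0]
    - [[0,0,0],0,0]
    - [[0,0,0],0,0]
    - [[0,0,0],0,0]

```text
time: 8.4
position: [0.6444, -0.1536, 0.2517]
tcp_rot: [0.993, -0.116, 0.0, -0.0]
wrist_force: [-0.1, -0.3, -2.2]
opening: 0.0279
finger_force: 30.0
```

```bash
python3 - <<'E'
from h import *
heft("w4"); go(.6055-.03,.2845+.007,.24,-13.3); print(bot.observe()['qpos'][6])
E
```

```text
torque tool [[0.005, -0.225, 0.012], [-0.047, -0.183, 0.021], [-0.055, -0.266, 0.006]] force [[-0.81, -0.31, 2.04], [0.25, 0.27, 2.36], [-0.08, -0.05, 3.1]]
t 8.55 pos [ 0.6444 -0.1535  0.2517] yaw -13.3 open 0.028 f [-0.06  0.07 -3.1 ] shift cm [-16.95 -41.72   1.17] |d| 45.0 turn -0.006219606255797316
-1.1852427217643786
```

arm_command:
  deltas:
    - [[-1.25,-3.5,0],0,0]
    - [[-1.25,-3.5,0],0,0]
    - [[-1.25,-3.5,0],0,0]
    - [[-1.25,-3.5,0],0,0]
    - [[-1.25,-3.5,0],0,0]
    - [[-1.25,-3.5,0],0,0]
    - [[-1.25,-3.5,0],0,0]
    - [[-1.25,-3.5,0],0,0]

```text
time: 9.22
position: [0.6112, 0.1439, 0.2518]
tcp_rot: [0.993, -0.116, 0.0, -0.0]
wrist_force: [1.3, 0.6, -2.5]
opening: 0.0279
finger_force: 30.0
```

arm_command:
  deltas:
    - [[-1.25,-3.5,0],0,0]
    - [[-1.25,-3.5,0],0,0]
    - [[-1.25,-3.5,0],0,0]
    - [[-1.25,-3.2,0],0,0]
    - [[0,0,4],0,0]
    - [[0,0,4],0,0]
    - [[0,0,2.5],0,0]
    - [[0,0,0],0,0]

```text
time: 9.88
position: [0.5911, 0.2869, 0.141]
tcp_rot: [0.993, -0.115, -0.004, 0.002]
wrist_force: [-1.2, 0.0, -2.6]
opening: 0.0275
finger_force: 30.0
```

```bash
python3 - <<'E'
from h import *
I,p=heft("w5"); go(.594,.287,.125,-13.3); print(bot.observe()['qpos'][6])
E
```

```text
torque tool [[-0.014, -0.185, 0.018], [-0.028, -0.128, 0.016], [-0.006, -0.144, -0.031]] force [[-0.4, -0.39, 1.83], [1.02, -0.12, 1.48], [0.18, -0.31, 1.84]]
t 10.03 pos [0.5957 0.2866 0.1484] yaw -13.3 open 0.0277 f [ 0.25  0.26 -1.84] shift cm [-0.18  0.01  2.34] |d| 2.3 turn -0.04133794776205946
-1.7748930929251059
```

View pics/w5.png

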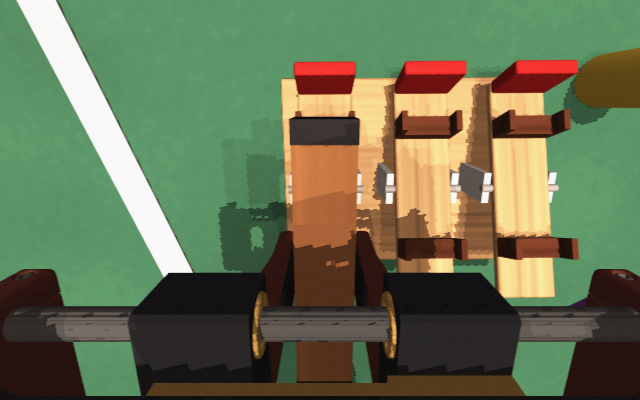

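The bar is centred over its cradle: bar, red stop and bracket pair are all at column ~325. I'll lower it gently.

arm_command:
  deltas:
    - [[0,0,2.5],0,0]
    - [[0,0,1.5],0,0]
    - [[0,0,0.5],0,0]
    - [[0,0,0.4],0,0]
    - [[0,0,0.4],0,0]
    - [[0,0,0.4],0,0]
    - [[0,0,0.2],0,0]
    - [[0,0,0],0,0]

```text
time: 10.7
position: [0.5946, 0.2869, 0.0876]
tcp_rot: [0.993, -0.116, 0.0, -0.0]
wrist_force: [0.8, -0.7, -2.3]
opening: 0.0276
finger_force: 30.0
```

arm_command:
  deltas:
    - [[0,0,0.2],0,0]
    - [[0,0,0.2],0,0]
    - [[0,0,0.2],0,0]
    - [[0,0,0.2],0,0]
    - [[0,0,0],0,0]
    - [[0,0,0],0,0]
    - [[0,0,0],0,0]
    - [[0,0,0],0,0]

```text
time: 11.37
position: [0.5947, 0.2868, 0.0797]
tcp_rot: [0.993, -0.116, 0.0, 0.0]
wrist_force: [0.2, -0.1, -2.2]
opening: 0.0282
finger_force: 30.0
```

```bash
python3 - <<'E'
from h import *
heft("w6"); go(.594,.287,.125,-13.3)
E
```

```text
torque tool [[-0.07, -0.185, 0.025], [-0.059, -0.192, -0.003], [-0.019, -0.19, -0.032]] force [[0.41, -0.02, 2.03], [-0.01, 0.6, 1.79], [-0.04, 1.5, 1.89]]
t 11.52 pos [0.5947 0.2868 0.0797] yaw -13.3 open 0.0278 f [-0.38 -1.45 -1.89] shift cm [-0.07 -0.   -4.53] |d| 4.5 turn -0.022573617838844484
```

arm_command:
  deltas:
    - [[0,0,0.2],0,0]
    - [[0,0,0.2],0,0]
    - [[0,0,0],0,0]
    - [[0,0,0],0,0]
    - [[0,0,0],0,0]
    - [[0,0,0],0,0]
    - [[0,0,0],0,0]
    - [[0,0,0],0,0]

```text
time: 12.18
position: [0.5949, 0.2869, 0.0782]
tcp_rot: [0.993, -0.116, 0.0, -0.001]
wrist_force: [-7.9, -1.9, 18.7]
opening: 0.0279
finger_force: 30.0
```

```bash
python3 - <<'E'
from h import *
heft("w7"); go(.594,.287,.125,-13.3)
I,p=shot("scene"); cv2.imwrite("pics/s7.png",cv2.resize(I[110:250,320:460,::-1],None,fx=4,fy=4,interpolation=cv2.INTER_CUBIC))
E
```

```text
torque tool [[-0.824, -1.734, 0.001], [-0.865, -1.702, 0.023], [-0.858, -1.814, -0.037]] force [[-6.86, 2.59, -18.95], [-7.48, 2.75, -18.39], [-7.28, 3.09, -18.79]]
t 12.33 pos [0.5949 0.2869 0.0782] yaw -13.3 open 0.0281 f [-7.81 -1.37 18.78] shift cm [-0.09  0.   -4.68] |d| 4.7 turn -0.022349919733926527
```

View pics/s7.png

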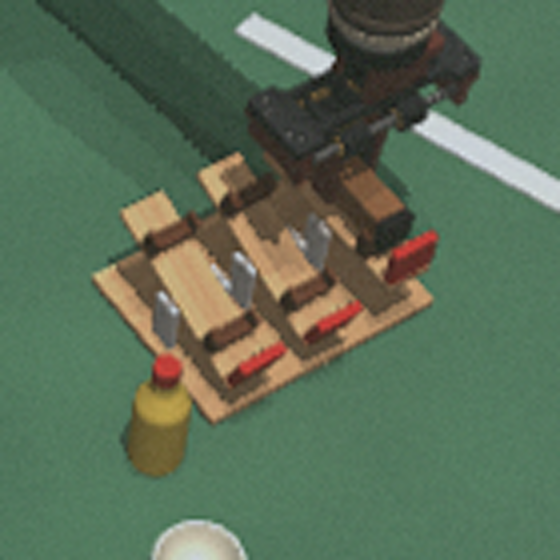

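The cradle is level with bar 1 in its notches, and the stop is a little beyond the bar's end. I'll ease off the pressure and slide toward the stop.

arm_command:
  deltas:
    - [[0,0,-0.15],0,0]
    - [[0.3,0,0],0,0]
    - [[0.3,0,0],0,0]
    - [[0.3,0,0],0,0]
    - [[0,0,0],0,0]
    - [[0,0,0],0,0]
    - [[0,0,0],0,0]
    - [[0,0,0],0,0]

```text
time: 13.05
position: [0.6019, 0.2863, 0.0783]
tcp_rot: [0.993, -0.115, -0.002, -0.001]
wrist_force: [-9.6, 0.7, 13.4]
opening: 0.028
finger_force: 30.0
```

```bash
python3 - <<'E'
from h import *
heft("w8"); go(.594,.287,.125,-13.3)
E
```

```text
torque tool [[-0.203, -2.537, -0.002], [-0.207, -2.548, 0.023], [-0.239, -2.529, 0.018]] force [[-10.0, 0.45, -14.36], [-9.42, 0.32, -14.28], [-8.82, 0.52, -13.63]]
t 13.2 pos [0.6019 0.2863 0.0783] yaw -13.2 open 0.0279 f [-8.67  1.48 13.66] shift cm [-0.8   0.11 -4.67] |d| 4.7 turn 0.053521756448333235
```

arm_command:
  deltas:
    - [[0,0,-0.15],0,0]
    - [[0.2,0,0],0,0]
    - [[0.2,0,0],0,0]
    - [[0,0,0],0,0]
    - [[0,0,0],0,0]
    - [[0,0,0],0,0]
    - [[0,0,0],0,0]
    - [[0,0,0],0,0]

```text
time: 13.87
position: [0.6071, 0.2837, 0.0784]
tcp_rot: [0.993, -0.116, -0.0, 0.0]
wrist_force: [0.6, -0.3, -1.7]
opening: 0.0278
finger_force: 30.0
```

```bash
python3 - <<'E'
from h import *
heft("w9"); go(.594,.287,.125,-13.3)
E
```

```text
torque tool [[-0.048, -0.195, -0.039], [-0.035, -0.156, -0.036], [-0.031, -0.182, -0.024]] force [[-0.65, -1.07, 2.6], [0.28, -0.77, 2.19], [-0.03, 0.03, 2.22]]
t 14.02 pos [0.6071 0.2838 0.0785] yaw -13.3 open 0.0281 f [-0.03 -0.02 -2.22] shift cm [-1.35 -0.   -4.65] |d| 4.8 turn -0.017172930089913052
```

arm_command:
  deltas:
    - [[0.2,0,0],0,0]
    - [[0.2,0,0],0,0]
    - [[0.2,0,0],0,0]
    - [[0,0,0],0,0]
    - [[0,0,0],0,0]
    - [[0,0,0],0,0]
    - [[0,0,0],0,0]
    - [[0,0,0],0,0]

```text
time: 14.68
position: [0.6109, 0.2832, 0.0784]
tcp_rot: [0.993, -0.116, -0.002, -0.0]
wrist_force: [-8.6, 1.5, 2.6]
opening: 0.0278
finger_force: 30.0
```

```bash
python3 - <<'E'
from h import *
heft("w10"); go(.594,.287,.125,-13.3)
E
```

```text
torque tool [[-0.302, -2.143, -0.022], [-0.267, -2.19, 0.02], [-0.312, -2.159, 0.015]] force [[-7.43, 1.68, -2.68], [-8.05, 1.03, -3.35], [-7.16, 0.5, -3.66]]
t 14.83 pos [0.6108 0.2831 0.0784] yaw -13.3 open 0.0275 f [-7.07  1.16  3.7 ] shift cm [-1.75  0.01 -4.65] |d| 5.0 turn 0.016815369487829912
```

View pics/w10.png

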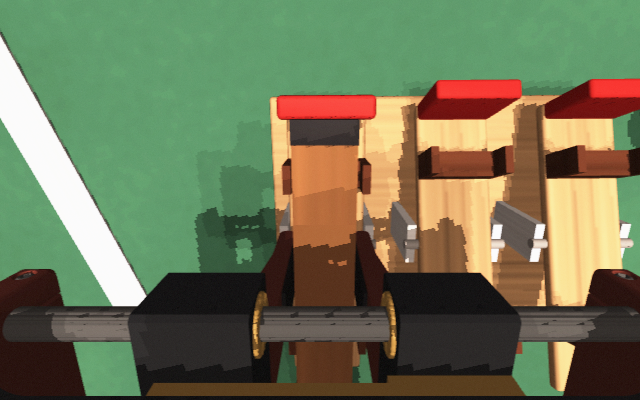

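Bar 1's black cap at (325,130) is flush against the red stop. The -x force is about 7 N with little weight on the notches. I'll release, retreat and head for bar 2.

arm_command:
  deltas:
    - [[0,0,0],0,0.5]
    - [[0,0,0],0,0.5]
    - [[0,0,0],0,0.5]
    - [[0,0,0],0,0.5]
    - [[0,0,0],0,0.5]
    - [[0,0,-1],0,0.5]
    - [[0,0,-3],0,0.5]
    - [[0,0,-4],0,0.5]

```text
time: 15.5
position: [0.6114, 0.282, 0.1574]
tcp_rot: [0.993, -0.116, -0.002, 0.002]
wrist_force: [0.2, 0.4, 0.7]
opening: 0.0436
finger_force: 0.0
```

arm_command:
  deltas:
    - [[0,0,-4],0,0.7]
    - [[0,0,-4],0,0.8]
    - [[0,0,-1],0,0.8]
    - [[-0.75,3.9,0],0,0.8]
    - [[-0.75,3.9,0],0,0.8]
    - [[-0.75,3.9,0],0,0.8]
    - [[-0.75,3.9,0],0,0.8]
    - [[-0.75,3.9,0],0,0.8]

```text
time: 16.17
position: [0.5306, 0.0996, 0.2488]
tcp_rot: [0.993, -0.116, 0.0, -0.0]
wrist_force: [0.4, -0.1, 1.0]
opening: 0.0706
finger_force: 0.0
```

```bash
python3 - <<'E'
from h import *
I,p=shot("top"); cv2.imwrite("pics/t11.png",cv2.resize(I[140:255,140:300,::-1],None,fx=4,fy=4,interpolation=cv2.INTER_CUBIC)); go(.4385,-.1025,.19,52)
E
```

```text
t 16.22 pos [0.5278 0.0907 0.2493] yaw -13.9 open 0.0703 f [-1.74 -8.28 -0.29] shift cm [-4.03 20.9   5.95] |d| 22.1 turn -65.88502306667326
```

View pics/t11.png

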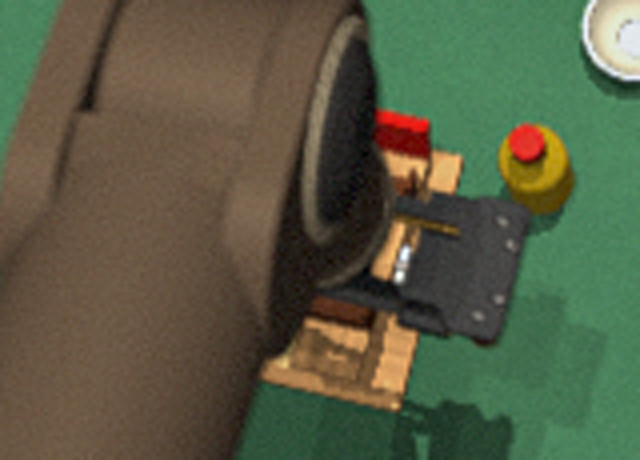

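The arm hides the cradle here, so I'll check it by colour later. On to bar 2.

arm_command:
  deltas:
    - [[-0.7,3.5,0],0,0.8]
    - [[-0.7,3.5,0],0,0.8]
    - [[-0.7,3.5,0],0,0.8]
    - [[-0.7,3.5,0],0,0.8]
    - [[-0.6,3.5,0],0,0.8]
    - [[-0.6,3.4,0],0,0.8]
    - [[0,0,0.5],-7.1,0.8]
    - [[0,0,0.5],-7.1,0.8]

```text
time: 16.88
position: [0.4441, -0.0947, 0.2392]
tcp_rot: [1.0, 0.008, 0.001, -0.001]
wrist_force: [1.2, 1.5, -0.2]
opening: 0.0702
finger_force: 0.0
```

arm_command:
  deltas:
    - [[0,0,0.8],-7.1,0.8]
    - [[0,0,0.8],-7.1,0.8]
    - [[0,0,0.8],-7.1,0.8]
    - [[0,0,0.8],-7.1,0.8]
    - [[0,0,0.8],-7.1,0.8]
    - [[0,0,0.8],-7.1,0.8]
    - [[0,0,0],-7.1,0.8]
    - [[0,0,0],-1.5,0.8]

```text
time: 17.55
position: [0.4444, -0.0931, 0.1907]
tcp_rot: [0.897, 0.441, -0.0, -0.0]
wrist_force: [-0.4, -0.2, 0.4]
opening: 0.0702
finger_force: 0.0
```

```bash
cat >> h.py <<'E'
def bars(I,p,z=.028):
    H=cv2.cvtColor(I,cv2.COLOR_RGB2HSV).astype(int)
    m=~((H[:,:,0]>50)&(H[:,:,0]<95)&(H[:,:,1]>60)); m[225:]=0
    for k in blobs(m,300): print(cv2.boundingRect(k),*rect(k,p,z))
def reds():
    I,p=shot("top"); H=cv2.cvtColor(I,cv2.COLOR_RGB2HSV).astype(int)
    m=((H[:,:,0]<6)|(H[:,:,0]>174))&(H[:,:,1]>180)&(H[:,:,2]>100)
    print("red",[cv2.boundingRect(k) for k in blobs(m,10)])
E
python3 - <<'E'
from h import *
I,p=heft("w12"); go(.4385,-.1025,.004,52); bars(I,p); reds()
E
```

```text
torque tool [[0.101, -0.149, 0.02], [0.015, -0.115, -0.031], [0.024, -0.121, -0.041]] force [[0.8, -0.18, 0.2], [0.02, 0.36, 0.12], [-1.0, -0.72, 0.02]]
t 17.7 pos [ 0.4448 -0.093   0.191 ] yaw 51.8 open 0.0698 f [-1.18 -0.34 -0.02] shift cm [-1.15  0.08 18.7 ] |d| 18.7 turn -0.1666556579097005
(309, 123, 30, 102) [448.  -87.1] [ 29.1 102.8] 52.5
(118, 74, 102, 137) [345.5  29.8] [ 36.9 145.1] 17.8
red [(268, 171, 8, 9), (231, 167, 16, 12), (201, 160, 17, 13), (172, 154, 17, 12)]
```

arm_command:
  deltas:
    - [[-1.2,-0.05,3.5],-0.7,0.8]
    - [[0,0,3.8],0,0.8]
    - [[0,0,3.8],0,0.8]
    - [[0,0,3.8],0,0.8]
    - [[0,0,2.5],0,0.8]
    - [[0,0,1.3],0,0.6]
    - [[0,0,0],0,0.3]
    - [[0,0,0],0,0]

```text
time: 18.42
position: [0.4367, -0.1023, 0.0031]
tcp_rot: [0.896, 0.443, -0.001, 0.0]
wrist_force: [0.0, 0.3, 0.3]
opening: 0.0536
finger_force: 0.0
```

arm_command:
  deltas:
    - [[0,0,0],0,0]
    - [[0,0,0],0,0]
    - [[0,0,0],0,0]
    - [[0,0,0],0,0]
    - [[0,0,-1],0,0]
    - [[0,0,-3],0,0]
    - [[0,0,-4],0,0]
    - [[0,0,-4],0,0]

```text
time: 19.08
position: [0.4353, -0.1022, 0.1244]
tcp_rot: [0.896, 0.444, -0.002, -0.0]
wrist_force: [1.8, 1.3, -1.4]
opening: 0.0277
finger_force: 29.9
```

arm_command:
  deltas:
    - [[0,0,-4],0,0]
    - [[0,0,-4],0,0]
    - [[0,0,-4],0,0]
    - [[0,0,-1.5],0,0]
    - [[0,0,0],0,0]
    - [[0,0,0],0,0]
    - [[0,0,0],0,0]
    - [[0,0,0],0,0]

```text
time: 19.75
position: [0.4356, -0.1017, 0.2571]
tcp_rot: [0.896, 0.444, -0.001, -0.0]
wrist_force: [0.6, 0.4, -3.2]
opening: 0.028
finger_force: 29.9
```

```bash
python3 - <<'E'
from h import *
I,p=heft("w13"); go(.588-.0117,.2123+.0028,.25,-13.3); go(.588-.0117,.2123+.0028,.25,166.7)
E
```

```text
torque tool [[0.062, -0.165, 0.001], [-0.004, -0.163, 0.042], [0.065, -0.195, 0.007]] force [[0.18, -0.31, 2.56], [-0.28, 0.29, 2.49], [-0.09, -0.44, 2.91]]
t 19.9 pos [ 0.4361 -0.1021  0.2576] yaw 52.7 open 0.0277 f [-0.41  0.19 -2.91] shift cm [33.74 -8.04  0.7 ] |d| 34.7 turn 66.04692067489484
t 19.9 pos [ 0.4361 -0.1021  0.2576] yaw 52.7 open 0.0277 f [-0.41  0.19 -2.91] shift cm [33.74 -8.04  0.7 ] |d| 34.7 turn -113.95307932510516
```

Bar 2's torque change of about -0.05 points to heavy at tool +x. I'll confirm at the rack yaw, where bar 1 gives a direct reference (about -0.19).

arm_command:
  deltas:
    - [[3.75,-0.9,0],0,0]
    - [[3.75,-0.9,0],0,0]
    - [[3.75,-0.9,0],0,0]
    - [[3.75,-0.9,0],0,0]
    - [[3.75,-0.9,0],0,0]
    - [[3.75,-0.9,0],0,0]
    - [[3.75,-0.9,0],0,0]
    - [[3.75,-0.9,0],0,0]

```text
time: 20.57
position: [0.5612, 0.1823, 0.2572]
tcp_rot: [0.896, 0.445, -0.001, 0.0]
wrist_force: [0.6, 0.2, -2.7]
opening: 0.0283
finger_force: 29.9
```

arm_command:
  deltas:
    - [[3.7,-0.9,0],0,0]
    - [[0,0,0],7.1,0]
    - [[0,0,0],7.1,0]
    - [[0,0,0],7.1,0]
    - [[0,0,0],7.1,0]
    - [[0,0,0],7.1,0]
    - [[0,0,0],7.1,0]
    - [[0,0,0],7.1,0]

```text
time: 21.23
position: [0.576, 0.2153, 0.2573]
tcp_rot: [1.0, 0.024, -0.001, 0.001]
wrist_force: [0.8, -0.2, -3.0]
opening: 0.0281
finger_force: 29.9
```

arm_command:
  deltas:
    - [[0,0,0],7.1,0]
    - [[0,0,0],7.1,0]
    - [[0,0,0],2.1,0]
    - [[0,0,0],0,0]
    - [[0,0,0],0,0]
    - [[0,0,0],0,0]
    - [[0,0,0],0,0]
    - [[0,0,0],0,0]

```text
time: 21.9
position: [0.5762, 0.2153, 0.2586]
tcp_rot: [0.993, -0.115, -0.0, -0.0]
wrist_force: [1.0, -0.2, -2.0]
opening: 0.0278
finger_force: 29.9
```

```bash
python3 - <<'E'
from h import *
I,p=heft("w14"); go(.588-.0117,.2123+.0028,.1,-13.3)
E
```

```text
torque tool [[-0.049, -0.243, -0.013], [-0.029, -0.23, -0.036], [-0.042, -0.181, -0.022]] force [[0.3, -1.06, 2.0], [0.91, 0.06, 2.5], [0.33, 0.25, 2.62]]
t 22.05 pos [0.5762 0.2154 0.2587] yaw -13.2 open 0.0278 f [ 0.26 -0.32 -2.62] shift cm [ 0.02  0.03 15.87] |d| 15.9 turn 0.09542561336670019
```

The torque matches bar 1's, so bar 2's heavy end faces the red stop. I'll lower it into the middle cradle.

arm_command:
  deltas:
    - [[0.8,0.1,3.5],0,0]
    - [[0,0,4],0,0]
    - [[0,0,4],0,0]
    - [[0,0,3],0,0]
    - [[0,0,0.6],0,0]
    - [[0,0,0.6],0,0]
    - [[0,0,0.6],0,0]
    - [[0,0,0.6],0,0]

```text
time: 22.72
position: [0.585, 0.2129, 0.0913]
tcp_rot: [0.993, -0.115, 0.001, -0.001]
wrist_force: [-0.1, -0.5, -1.0]
opening: 0.028
finger_force: 30.0
```

arm_command:
  deltas:
    - [[0,0,0.4],0,0]
    - [[0,0,0.4],0,0]
    - [[0,0,0.2],0,0]
    - [[0,0,0.1],0,0]
    - [[0,0,0],0,0]
    - [[0,0,0],0,0]
    - [[0,0,0],0,0]
    - [[0,0,0],0,0]

```text
time: 23.38
position: [0.5839, 0.2128, 0.0792]
tcp_rot: [0.993, -0.115, 0.0, -0.0]
wrist_force: [-2.3, 0.7, 4.5]
opening: 0.0277
finger_force: 30.0
```

```bash
python3 - <<'E'
from h import *
I,p=heft("w15"); go(.588-.0117,.2123+.0028,.079,-13.3)
E
```

```text
torque tool [[-0.105, -0.833, -0.023], [0.026, -0.87, 0.011], [0.013, -0.851, 0.022]] force [[-2.69, 0.29, -4.62], [-3.11, 0.21, -5.46], [-2.18, -0.04, -5.99]]
t 23.53 pos [0.5839 0.2128 0.0792] yaw -13.2 open 0.028 f [-2.11  0.53  5.99] shift cm [-0.8  -0.05  0.01] |d| 0.8 turn 0.09023378980936059
```

arm_command:
  deltas:
    - [[0.2,0,-0.1],0,0]
    - [[0.25,0,0],0,0]
    - [[0.25,0,0],0,0]
    - [[0.25,0,0],0,0]
    - [[0.2,0,0],0,0]
    - [[0.1,0,0],0,0]
    - [[0,0,0],0,0]
    - [[0,0,0],0,0]

```text
time: 24.2
position: [0.5945, 0.2099, 0.0793]
tcp_rot: [0.993, -0.115, -0.002, 0.0]
wrist_force: [-5.9, 0.4, 1.7]
opening: 0.0278
finger_force: 30.0
```

```bash
python3 - <<'E'
from h import *
I,p=heft("w16"); go(.588-.0117,.2123+.0028,.079,-13.3)
s,_=tool(); print("along",s['position'][:2]@[.973,-.230])
E
```

```text
torque tool [[-0.195, -1.546, -0.017], [-0.23, -1.536, -0.001], [-0.208, -1.589, -0.013]] force [[-5.33, 0.99, -0.81], [-4.6, 1.17, -0.82], [-5.44, 0.22, -1.08]]
t 24.35 pos [0.5945 0.2099 0.0793] yaw -13.2 open 0.0278 f [-5.34  1.03  1.1 ] shift cm [-1.89 -0.09  0.03] |d| 1.9 turn 0.0875585890289301
along 0.530199744270056
```

Bar 2 has reached the stop: it is at the expected distance, with 5 N along x and little weight. I'll release it and go to bar 3.

arm_command:
  deltas:
    - [[0,0,0],0,0.5]
    - [[0,0,0],0,0.5]
    - [[0,0,0],0,0.5]
    - [[0,0,0],0,0.5]
    - [[0,0,0],0,0.5]
    - [[0,0,-1],0,0.5]
    - [[0,0,-3],0,0.5]
    - [[0,0,-4],0,0.5]

```text
time: 25.02
position: [0.5942, 0.2094, 0.1587]
tcp_rot: [0.993, -0.115, -0.002, 0.001]
wrist_force: [1.4, 0.5, 0.7]
opening: 0.0443
finger_force: 0.0
```

arm_command:
  deltas:
    - [[0,0,-4],0,0.7]
    - [[0,0,-4],0,0.8]
    - [[0,0,-1],0,0.8]
    - [[0,3.7,0],0,0.8]
    - [[0,3.7,0],0,0.8]
    - [[0,3.7,0],0,0.8]
    - [[0,3.7,0],0,0.8]
    - [[-0.1,3.7,0],0,0.8]

```text
time: 25.68
position: [0.552, 0.0282, 0.2501]
tcp_rot: [0.993, -0.115, 0.0, -0.0]
wrist_force: [0.6, -0.6, 0.6]
opening: 0.0704
finger_force: 0.0
```

arm_command:
  deltas:
    - [[-0.1,3.7,0],0,0.8]
    - [[-0.1,3.7,0],0,0.8]
    - [[-0.1,3.7,0],0,0.8]
    - [[-0.1,3.7,0],0,0.8]
    - [[-0.1,3.7,0],0,0.8]
    - [[-0.1,3.7,0],0,0.8]
    - [[-0.2,3.7,0],0,0.8]
    - [[-0.2,3.7,0],0,0.8]

```text
time: 26.35
position: [0.4744, -0.2577, 0.2502]
tcp_rot: [0.993, -0.115, 0.0, -0.0]
wrist_force: [0.7, -0.3, -0.7]
opening: 0.0703
finger_force: 0.0
```

arm_command:
  deltas:
    - [[0,3.2,0.8],-7,0.8]
    - [[0,0,0.8],-7,0.8]
    - [[0,0,0.8],-7,0.8]
    - [[0,0,0.8],-7,0.8]
    - [[0,0,0.8],-7,0.8]
    - [[0,0,0.8],-7,0.8]
    - [[0,0,0.8],-3,0.8]
    - [[0,0,0],0,0.8]

```text
time: 27.02
position: [0.4671, -0.287, 0.1929]
tcp_rot: [0.962, 0.275, -0.0, -0.001]
wrist_force: [0.4, 0.0, -0.0]
opening: 0.0701
finger_force: 0.0
```

```bash
python3 - <<'E'
from h import *
I,p=heft("w17"); go(.467,-.288,.004,31.8); bars(I,p); reds()
E
```

```text
torque tool [[0.08, -0.158, -0.046], [0.038, -0.145, 0.032], [-0.016, -0.114, -0.015]] force [[0.42, 0.93, 0.24], [1.04, -0.42, -0.13], [0.62, 0.29, -0.35]]
t 27.17 pos [ 0.4679 -0.2875  0.1942] yaw 31.6 open 0.0701 f [0.68 0.07 0.35] shift cm [-1.000e-01 -1.000e-02  1.902e+01] |d| 19.0 turn -0.17740351185204872
(439, 167, 60, 58) [ 527.4 -424.2] [41.6 63.5] 16.0
(574, 143, 66, 82) [ 607.7 -537.7] [65.9 86.9] 46.0
(310, 111, 31, 114) [ 477.6 -281.9] [ 29.6 114.8] 31.9
(0, 47, 16, 142) [355.9   3.4] [ 14.7 137.3] 16.8
(465, 29, 88, 82) [ 645.8 -377.2] [70.2 79. ] -58.4
red [(268, 171, 8, 9), (231, 167, 16, 12), (201, 160, 17, 13), (172, 154, 17, 12)]
```

Bar 2's stop still shows low, so both bars lie heavy end down. I'll grip and heft bar 3.

arm_command:
  deltas:
    - [[-0.15,0,3.7],-0.3,0.8]
    - [[0,0,3.8],0,0.8]
    - [[0,0,3.8],0,0.8]
    - [[0,0,3.8],0,0.8]
    - [[0,0,2.6],0,0.8]
    - [[0,0,1.3],0,0.6]
    - [[0,0,0],0,0.3]
    - [[0,0,0],0,0]

```text
time: 27.88
position: [0.4669, -0.2885, 0.004]
tcp_rot: [0.961, 0.276, -0.0, 0.0]
wrist_force: [-0.1, -0.8, 0.5]
opening: 0.0536
finger_force: 0.0
```

arm_command:
  deltas:
    - [[0,0,0],0,0]
    - [[0,0,0],0,0]
    - [[0,0,0],0,0]
    - [[0,0,0],0,0]
    - [[0,0,-1],0,0]
    - [[0,0,-3],0,0]
    - [[0,0,-4],0,0]
    - [[0,0,-4],0,0]

```text
time: 28.55
position: [0.4652, -0.2876, 0.1248]
tcp_rot: [0.961, 0.276, -0.001, -0.001]
wrist_force: [1.1, 0.9, -2.7]
opening: 0.0277
finger_force: 30.0
```

arm_command:
  deltas:
    - [[0,0,-4],0,0]
    - [[0,0,-4],0,0]
    - [[0,0,-4],0,0]
    - [[0,0,-1.5],0,0]
    - [[0,0,0],0,0]
    - [[0,0,0],0,0]
    - [[0,0,0],0,0]
    - [[0,0,0],0,0]

```text
time: 29.22
position: [0.4656, -0.2872, 0.2569]
tcp_rot: [0.961, 0.276, -0.001, -0.001]
wrist_force: [-0.1, 0.1, -2.0]
opening: 0.0278
finger_force: 30.0
```

```bash
python3 - <<'E'
from h import *
I,p=heft("w18");heft("w18"); go(.5699,.1411,.25,-13.3); print(bot.observe()['qpos'])
E
```

```text
torque tool [[0.023, -0.253, 0.019], [0.05, -0.195, 0.007], [0.084, -0.179, 0.057]] force [[0.6, 0.55, 2.31], [-0.66, -0.11, 2.96], [-0.19, -0.66, 2.24]]
torque tool [[0.018, -0.194, 0.004], [0.045, -0.2, 0.017], [0.061, -0.216, -0.03]] force [[0.71, 0.4, 2.54], [-0.55, 0.97, 2.17], [0.07, 0.01, 1.94]]
t 29.52 pos [ 0.4663 -0.288   0.2581] yaw 32.1 open 0.028 f [ 0.06  0.03 -1.94] shift cm [ 31.56 -30.86   0.8 ] |d| 44.1 turn 45.36266660701645
[-0.26163461  0.33899995  0.94402834  1.78031961 -0.29561636  1.17425887
 -0.23955969]
```

arm_command:
  deltas:
    - [[2.6,-2.57,0],0,0]
    - [[2.6,-2.57,0],0,0]
    - [[2.6,-2.57,0],0,0]
    - [[2.6,-2.57,0],0,0]
    - [[2.6,-2.57,0],0,0]
    - [[2.6,-2.57,0],0,0]
    - [[2.6,-2.57,0],0,0]
    - [[2.6,-2.57,0],0,0]

```text
time: 30.18
position: [0.5337, -0.0014, 0.2587]
tcp_rot: [0.961, 0.276, 0.0, -0.0]
wrist_force: [1.6, 0.0, -3.0]
opening: 0.0278
finger_force: 30.0
```

arm_command:
  deltas:
    - [[2.6,-2.57,0],0,0]
    - [[2.6,-2.57,0],0,0]
    - [[2.6,-2.57,0],0,0]
    - [[2.6,-2.57,0],0,0]
    - [[0,0,0],7.1,0]
    - [[0,0,0],7.1,0]
    - [[0,0,0],7.1,0]
    - [[0,0,0],7.1,0]

```text
time: 30.85
position: [0.5671, 0.1393, 0.2583]
tcp_rot: [1.0, 0.029, -0.0, 0.0]
wrist_force: [-0.3, -0.3, -2.8]
opening: 0.0276
finger_force: 30.0
```

arm_command:
  deltas:
    - [[0,0,0],7.1,0]
    - [[0,0,0],7.1,0]
    - [[0,0,0],2.8,0]
    - [[0,0,0],0,0]
    - [[0,0,0],0,0]
    - [[0,0,0],0,0]
    - [[0,0,0],0,0]
    - [[0,0,0],0,0]

```text
time: 31.52
position: [0.5671, 0.139, 0.2587]
tcp_rot: [0.993, -0.116, -0.0, -0.0]
wrist_force: [-0.2, -0.4, -2.4]
opening: 0.0278
finger_force: 30.0
```

```bash
python3 - <<'E'
from h import *
I,p=heft("w19"); go(.5664,.1394,.079,-13.3)
E
```

```text
torque tool [[-0.018, -0.212, 0.009], [-0.014, -0.181, -0.011], [-0.009, -0.216, 0.051]] force [[0.7, 0.35, 2.32], [-0.18, -0.12, 2.41], [-0.2, -0.78, 2.44]]
t 31.67 pos [0.5672 0.139  0.2587] yaw -13.3 open 0.0277 f [-0.02  0.81 -2.44] shift cm [-0.09 -0.02 17.97] |d| 18.0 turn -0.0015118286318909213
```

Bar 3's torque again matches heavy end towards red. I'll lower and slide it as before.

arm_command:
  deltas:
    - [[-0.1,0,3.5],0,0]
    - [[0,0,4],0,0]
    - [[0,0,4],0,0]
    - [[0,0,3],0,0]
    - [[0,0,0.6],0,0]
    - [[0,0,0.6],0,0]
    - [[0,0,0.6],0,0]
    - [[0,0,0.6],0,0]

```text
time: 32.33
position: [0.5675, 0.1395, 0.0911]
tcp_rot: [0.993, -0.116, 0.001, -0.001]
wrist_force: [-0.4, 0.5, -1.7]
opening: 0.0274
finger_force: 30.0
```

arm_command:
  deltas:
    - [[0,0,0.4],0,0]
    - [[0,0,0.4],0,0]
    - [[0,0,0.2],0,0]
    - [[0,0,0.1],0,0]
    - [[0,0,0],0,0]
    - [[0,0,0],0,0]
    - [[0,0,0],0,0]
    - [[0,0,0],0,0]

```text
time: 33.0
position: [0.5664, 0.1395, 0.0794]
tcp_rot: [0.993, -0.116, 0.0, -0.0]
wrist_force: [-3.0, 1.7, 5.9]
opening: 0.0281
finger_force: 30.0
```

```bash
python3 - <<'E'
from h import *
I,p=heft("w20"); go(.5664,.1394,.079,-13.3)
s,_=tool(); print("along",s['position'][:2]@[.973,-.230])
E
```

```text
torque tool [[-0.104, -0.858, 0.015], [-0.139, -0.892, -0.036], [-0.125, -0.91, 0.021]] force [[-2.47, -0.18, -5.85], [-2.98, -0.54, -5.1], [-3.14, 0.48, -5.44]]
t 33.15 pos [0.5664 0.1396 0.0794] yaw -13.3 open 0.0279 f [-3.16  0.25  5.44] shift cm [0.   0.02 0.04] |d| 0.0 turn -0.011052941765598234
along 0.5190435677161314
```

arm_command:
  deltas:
    - [[0.2,0,-0.1],0,0]
    - [[0.25,0,0],0,0]
    - [[0.25,0,0],0,0]
    - [[0.25,0,0],0,0]
    - [[0.2,0,0],0,0]
    - [[0.1,0,0],0,0]
    - [[0,0,0],0,0]
    - [[0,0,0],0,0]

```text
time: 33.82
position: [0.5767, 0.1368, 0.0794]
tcp_rot: [0.993, -0.116, -0.002, -0.0]
wrist_force: [-6.0, 0.8, 4.2]
opening: 0.0278
finger_force: 30.0
```

```bash
python3 - <<'E'
from h import *
I,p=heft("w21"); go(.5664,.1394,.079,-13.3)
s,_=tool(); print("along",s['position'][:2]@[.973,-.230])
E
```

```text
torque tool [[-0.074, -1.941, -0.029], [-0.184, -1.87, 0.096], [-0.111, -1.882, 0.002]] force [[-6.3, 0.84, -5.06], [-6.14, 0.27, -4.36], [-6.75, 0.9, -4.38]]
t 33.97 pos [0.5767 0.1368 0.0794] yaw -13.3 open 0.0275 f [-6.76  0.67  4.4 ] shift cm [-1.06 -0.02  0.04] |d| 1.1 turn -0.011239737470162936
along 0.5296590571065753
```

arm_command:
  deltas:
    - [[0,0,-0.1],0,0]
    - [[0.15,0,0],0,0]
    - [[0,0,0],0,0]
    - [[0,0,0],0,0]
    - [[0,0,0],0,0]
    - [[0,0,0],0,0]
    - [[0,0,0],0,0]
    - [[0,0,0],0,0]

```text
time: 34.63
position: [0.5769, 0.1366, 0.0794]
tcp_rot: [0.993, -0.116, -0.003, 0.0]
wrist_force: [-7.6, 1.5, -1.8]
opening: 0.0281
finger_force: 30.0
```

```bash
python3 - <<'E'
from h import *
I,p=heft("w22"); go(.5664,.1394,.079,-13.3)
s,_=tool(); print("along",s['position'][:2]@[.973,-.230])
E
```

```text
torque tool [[-0.138, -2.207, 0.025], [-0.08, -2.147, -0.043], [-0.104, -2.169, 0.018]] force [[-8.13, 0.21, 1.51], [-7.7, 0.15, 1.08], [-7.57, -0.21, 1.68]]
t 34.78 pos [0.5769 0.1366 0.0794] yaw -13.3 open 0.0278 f [-7.32  1.95 -1.63] shift cm [-1.09 -0.03  0.05] |d| 1.1 turn 0.012589697594734162
along 0.5299051446625451
```

Bar 3 is firmly against the stop: 8 N with the notches unloaded, and no further travel. I'll release, retreat and check from above.

arm_command:
  deltas:
    - [[0,0,0],0,0.5]
    - [[0,0,0],0,0.5]
    - [[0,0,0],0,0.5]
    - [[0,0,0],0,0.5]
    - [[0,0,0],0,0.5]
    - [[0,0,-1],0,0.5]
    - [[0,0,-3],0,0.5]
    - [[0,0,-4],0,0.5]

```text
time: 35.45
position: [0.5782, 0.1357, 0.1599]
tcp_rot: [0.993, -0.116, -0.002, 0.001]
wrist_force: [0.9, 0.2, 0.4]
opening: 0.0437
finger_force: 0.0
```

arm_command:
  deltas:
    - [[0,0,-4],0,0.5]
    - [[0,0,-4],0,0.5]
    - [[0,0,-2],0,0.5]
    - [[-2.2,-2.5,0],0,0.5]
    - [[-2.2,-2.5,0],0,0.5]
    - [[-2.2,-2.5,0],0,0.5]
    - [[0,0,0],0,0.5]
    - [[0,0,0],0,0.5]

```text
time: 36.12
position: [0.5319, 0.2265, 0.2611]
tcp_rot: [0.994, -0.114, -0.0, -0.0]
wrist_force: [0.3, -0.1, 0.5]
opening: 0.0442
finger_force: 0.0
```

```bash
python3 - <<'E'
from h import *
reds(); I,p=shot("wrist"); cv2.imwrite("pics/w23.png",I[:,:,::-1]); go(.5664,.1394,.079,-13.3)
H=cv2.cvtColor(I,cv2.COLOR_RGB2HSV).astype(int)
red=((H[:,:,0]<6)|(H[:,:,0]>174))&(H[:,:,1]>170)&(H[:,:,2]>90)
for k in blobs(red,60):
    x,y,w,h=cv2.boundingRect(k); c=x+w//2
    print((x,y,w,h)); 
    print([f"{r}:{''.join('%02x'%v for v in I[r,c])}" for r in range(y+h-6,y+h+26,2)])
E
```

```text
red [(268, 171, 8, 9), (231, 167, 16, 12), (202, 160, 16, 13), (172, 154, 17, 12)]
t 36.22 pos [0.5332 0.2234 0.2613] yaw -13.4 open 0.0438 f [-0.21 -0.67  0.33] shift cm [ 5.16  7.41 18.23] |d| 20.3 turn -0.054708527429482956
(227, 26, 48, 27)
['47:d48148', '49:d7834b', '51:d58148', '53:d6834b', '55:d6824a', '57:d7824a', '59:d68149', '61:d8844b', '63:d8834a', '65:d58149', '67:d7834b', '69:d9844b', '71:d6834a', '73:da834a', '75:d98449', '77:d8834a']
(376, 25, 48, 27)
['46:d48047', '48:d48148', '50:d47e49', '52:d38049', '54:d27e46', '56:d17f46', '58:d5824b', '60:d58148', '62:d48149', '64:d17f45', '66:d27e46', '68:d58149', '70:d48249', '72:d37e48', '74:d17d47', '76:d27d46']
(304, 25, 43, 28)
['47:d6824a', '49:d7824a', '51:d8834b', '53:d88349', '55:da844b', '57:d9844a', '59:db864c', '61:d9864c', '63:d9844a', '65:d98249', '67:db854c', '69:da8349', '71:da864c', '73:db854b', '75:d8864b', '77:d48348']
(510, 9, 27, 28)
['31:f83b34', '33:f83934', '35:f53730', '37:4f3c29', '39:5e996a', '41:5f996b', '43:5e996c', '45:5f9a6a', '47:5d986a', '49:5c986b', '51:5f996c', '53:5f9a6c', '55:609a6b', '57:5f996b', '59:629a6d', '61:5e996a']
```

```bash
python3 - <<'E'
from h import *
I=cv2.imread("pics/w23.png")[:,:,::-1].astype(int)
def cls(v):
    r,g,b=v; return 'R' if r>90 and g<.4*r and b<.4*r else 'k' if max(v)<75 else 'G' if g>r else 'b'
for x,w in ((227,48),(304,43),(376,48)):
    for f in (.06,.3,.5,.7,.94): 
        c=int(x+f*w); print(c,''.join(cls(I[r,c]) for r in range(20,75)))
    print()
p=bot.camera_params('wrist')
# predicted pixels, bar home at tilt 20 deg, for the middle seat (pivot z .058, seat 31 mm above when level)
a=np.array([.973,-.230,0]);t=np.radians(20)
for lat in (-.266,-.341,-.416):
    piv=np.array([*(0.5297*a[:2]+lat*np.array([-.230,-.973])),.059]); ax=a*np.cos(t)-np.array([0,0,np.sin(t)]); n=a*np.sin(t)+np.array([0,0,np.cos(t)])
    P=lambda l,h:piv+ax*l+n*(.031+h)
    print(np.round(proj(p,[P(.07,.014),P(.07,-.0),P(.07,.005),P(.078,.005),P(.06,.014)]),1).tolist())
E
```

```text
229 GGGGGGRRRRRRRRRRRRbGGGGGbbbbbbbbbbbbbbbbbbbbbbbbbbbbbbb
241 GGGGGGRRRRRRkkkkkkkkkkbbbbbbbbbbbbbbbbbbbbbbbbbbbbbbbbb
251 GGGGGbRRRRRRkkkkkkkkkkbbbbbbbbbbbbbbbbbbbbbbbbbbbbbbbbb
260 GGGGGbRRRRRRRkkkkkkkkkbbbbbbbbbbbbbbbbbbbbbbbbbbbbbbbbb
272 GGGGGGGGGGGGGGGGGbbkbbbRRRRRRRRRRbbbbbbbbbbbbbbkkkkkkkk

306 GGGGGbRRRRRRRRRRRRRRRRRRRRRRRRRRbbbbbbbbbbbbbbbbbbbbbbb
316 GGGGGbRRRRRRkkkkkkkkkkbbbbbbbbbbbbbbbbbbbbbbbbbbbbbbbbb
325 GGGGGbRRRRRRkkkkkkkkkkbbbbbbbbbbbbbbbbbbbbbbbbbbbbbbbbb
334 GGGGGbRRRRRRkkkkkkkkkkbbbbbbbbbbbbbbbbbbbbbbbbbbbbbbbbb
344 GGGGGRRRRRRRRRRRRRRRRRRRRRRRRRRbbbbbbbbbbbbbbbbbbbbbbbb

378 GGGGGGGGGGGGGGGGbbkkkbbbRRRRRRRRbbbbbbbbbbbbbbkkkkkkkkk
390 GGGGGRRRRRRkkkkkkkkkkbbbbbbbbbbbbbbbbbbbbbbbbbbbbbbbbbb
400 GGGGGRRRRRRkkkkkkkkkkbbbbbbbbbbbbbbbbbbbbbbbbbbbbbbbbbb
409 GGGGGRRRRRRkkkkkkkkkkbbbbbbbbbbbbbbbbbbbbbbbbbbbbbbbbbb
421 GGGGbRRRRRRRRRRRRbGGGGGbbbbbbbbbbbbbbbbbbbbbbbbbbbbbbbk

[[403.0, 28.6], [399.7, 36.8], [400.9, 34.0], [400.7, 26.1], [403.2, 38.7]]
[[323.8, 28.7], [323.8, 36.9], [323.8, 34.1], [323.8, 26.2], [323.8, 38.9]]
[[244.6, 28.8], [248.0, 37.1], [246.8, 34.2], [246.9, 26.3], [244.4, 39.0]]
```

```bash
python3 - <<'E'
import cv2
I=cv2.imread("pics/w23.png")[:,:,::-1].astype(int)
for c in (230,235,251,306,308,341,325,415,400):
    print(c,[tuple(int(q) for q in I[r,c]) for r in range(24,42)])
E
```

```text
230 [(94, 152, 105), (107, 149, 103), (232, 46, 40), (247, 53, 48), (247, 53, 48), (248, 53, 49), (248, 53, 48), (248, 56, 49), (228, 49, 43), (226, 49, 43), (211, 44, 39), (121, 23, 19), (100, 23, 21), (99, 23, 21), (96, 22, 20), (90, 24, 20), (84, 59, 43), (83, 111, 77)]
235 [(93, 150, 105), (106, 145, 101), (234, 46, 42), (247, 52, 47), (247, 51, 48), (248, 52, 48), (248, 54, 50), (246, 54, 48), (36, 32, 33), (33, 28, 30), (32, 29, 30), (32, 29, 28), (33, 29, 30), (35, 29, 29), (34, 29, 29), (35, 30, 32), (32, 28, 29), (44, 33, 32)]
251 [(94, 151, 104), (122, 114, 80), (240, 49, 44), (247, 52, 48), (248, 53, 47), (248, 54, 48), (248, 54, 50), (247, 54, 49), (33, 28, 29), (30, 25, 26), (35, 30, 30), (33, 28, 28), (35, 29, 31), (33, 29, 28), (36, 30, 30), (35, 30, 29), (37, 33, 32), (45, 36, 33)]
306 [(95, 146, 101), (151, 83, 60), (247, 55, 49), (248, 55, 51), (248, 53, 47), (248, 55, 50), (248, 55, 50), (248, 58, 53), (248, 59, 52), (243, 52, 47), (222, 38, 36), (122, 22, 20), (118, 21, 19), (117, 19, 19), (114, 16, 15), (117, 21, 19), (116, 21, 18), (114, 22, 17)]
308 [(94, 147, 
[... 633 characters left out ...]
(247, 53, 49), (155, 38, 36), (34, 29, 28), (36, 30, 31), (36, 30, 31), (37, 29, 31), (33, 28, 29), (32, 29, 28), (37, 30, 30), (35, 28, 28), (36, 32, 32), (58, 40, 34)]
415 [(121, 114, 78), (239, 47, 41), (247, 55, 49), (247, 52, 46), (247, 53, 48), (247, 54, 49), (246, 54, 47), (33, 29, 29), (34, 30, 31), (34, 28, 28), (34, 30, 30), (37, 32, 32), (37, 30, 31), (34, 32, 31), (35, 30, 30), (37, 32, 32), (38, 31, 29), (92, 58, 39)]
400 [(110, 154, 106), (233, 44, 41), (247, 54, 50), (247, 51, 45), (247, 51, 48), (248, 57, 50), (246, 55, 49), (34, 30, 29), (33, 27, 28), (34, 30, 31), (34, 31, 31), (35, 31, 31), (36, 31, 30), (35, 30, 28), (33, 28, 28), (35, 30, 30), (38, 33, 31), (83, 53, 36)]
```

All three cradles are tipped red and look alike. The picture can't rule out a 1–2 mm gap at the stops, so I'll nudge each open end gently with closed fingers, starting with the middle one.

arm_command:
  deltas:
    - [[-2.2,0,0],0,0]
    - [[0,0,3.5],0,0]
    - [[0,0,4],0,0]
    - [[0,0,4],0,0]
    - [[0,0,3],0,0]
    - [[0,0,1.4],0,0]
    - [[0,0,0],0,0]
    - [[0,0,0],0,0]

```text
time: 36.88
position: [0.5125, 0.228, 0.1024]
tcp_rot: [0.993, -0.117, 0.0, 0.0]
wrist_force: [0.8, -0.1, -0.4]
opening: 0.0005
finger_force: 0.0
```

arm_command:
  deltas:
    - [[0.6,0,0],0,0]
    - [[0.3,0,0],0,0]
    - [[0.2,0,0],0,0]
    - [[0.2,0,0],0,0]
    - [[0.2,0,0],0,0]
    - [[0,0,0],0,0]
    - [[0,0,0],0,0]
    - [[0,0,0],0,0]

```text
time: 37.55
position: [0.5248, 0.2266, 0.102]
tcp_rot: [0.993, -0.116, -0.001, -0.0]
wrist_force: [-6.0, 1.2, 6.8]
opening: 0.0006
finger_force: 3.8
```

```bash
python3 - <<'E'
from h import *
go(.5332,.2234,.2613); s,M=tool(); print("along",s['position'][:2]@[.973,-.230],"F",M.T@s['wrist_force'])
E
```

```text
t 37.55 pos [0.5248 0.2266 0.102 ] yaw -13.3 open 0.0006 f [-5.97  1.23  6.79] shift cm [  0.85   0.11 -15.93] |d| 16.0 turn None
along 0.4585166224092459 F [-6.11126838  0.17024389 -6.76807853]
```

arm_command:
  deltas:
    - [[-0.8,0,0],0,0]
    - [[0,0,-1.0],0,0]
    - [[0,0,0],0,0]
    - [[0.6,0,0],0,0]
    - [[0.2,0,0],0,0]
    - [[0,0,0],0,0]
    - [[0,0,0],0,0]
    - [[0,0,0],0,0]

```text
time: 38.22
position: [0.5261, 0.2256, 0.1114]
tcp_rot: [0.993, -0.116, -0.0, 0.0]
wrist_force: [0.6, 0.3, -0.9]
opening: 0.0008
finger_force: 0.0
```

```bash
python3 - <<'E'
from h import *
go(.5332,.2234,.2613); s,M=tool(); print("along",s['position'][:2]@[.973,-.230],"F",M.T@s['wrist_force']); reds()
E
```

```text
t 38.22 pos [0.5261 0.2256 0.1114] yaw -13.3 open 0.0008 f [ 0.56  0.27 -0.85] shift cm [  0.75   0.06 -14.99] |d| 15.0 turn None
along 0.45994785756184803 F [ 0.48590215 -0.38895927  0.853171  ]
red [(268, 171, 8, 9), (231, 167, 16, 12), (201, 160, 17, 13), (172, 154, 17, 12)]
```

Free at .460. I'll step in slowly.

arm_command:
  deltas:
    - [[0.1,0,0],0,0]
    - [[0.1,0,0],0,0]
    - [[0,0,0],0,0]
    - [[0,0,0],0,0]
    - [[0,0,0],0,0]
    - [[0,0,0],0,0]
    - [[0,0,0],0,0]
    - [[0,0,0],0,0]

```text
time: 38.93
position: [0.528, 0.2255, 0.1117]
tcp_rot: [0.993, -0.116, 0.0, -0.0]
wrist_force: [0.1, -0.2, 0.3]
opening: 0.0008
finger_force: 0.1
```

arm_command:
  deltas:
    - [[0.1,0,0],0,0]
    - [[0.1,0,0],0,0]
    - [[0,0,0],0,0]
    - [[0,0,0],0,0]
    - [[0,0,0],0,0]
    - [[0,0,0],0,0]
    - [[0,0,0],0,0]
    - [[0,0,0],0,0]

```text
time: 39.6
position: [0.5287, 0.2253, 0.1116]
tcp_rot: [0.993, -0.116, -0.001, -0.0]
wrist_force: [-4.9, 0.4, 4.1]
opening: 0.0004
finger_force: 3.3
```

```bash
python3 - <<'E'
from h import *
go(.5332,.2234,.2613); s,M=tool(); print("along",s['position'][:2]@[.973,-.230],"F",M.T@s['wrist_force']); reds()
E
```

```text
t 39.6 pos [0.5287 0.2253 0.1116] yaw -13.3 open 0.0004 f [-4.9   0.43  4.11] shift cm [  0.44   0.08 -14.97] |d| 15.0 turn None
along 0.4626289448991989 F [-4.87833057  0.70830308 -4.09820544]
red [(268, 171, 8, 9), (231, 167, 16, 12), (201, 160, 17, 13), (172, 154, 17, 12)]
```

The nudge at the middle bar met rigid resistance straight away with no movement, so it is fully home. The other two look the same to within 0.5 mm. I'll back off and hand in.

arm_command:
  deltas:
    - [[-1,0,0],0,0]
    - [[-1,0,0],0,0]
    - [[0,0,-3],0,0]
    - [[0,0,-4],0,0]
    - [[0,0,-4],0,0]
    - [[0,0,-3],0,0]
    - [[0,0,0],0,0]
    - [[0,0,0],0,0]

```text
time: 40.32
position: [0.5106, 0.2303, 0.2529]
tcp_rot: [0.993, -0.116, 0.001, -0.001]
wrist_force: [0.3, 0.2, -0.7]
opening: 0.0002
finger_force: 0.0
```

arm_command:
  deltas:
    - [[2,0,0],0,0]
    - [[0.2,0,0],0,0]
    - [[0,0,0],0,0]
    - [[0,0,0],0,0]
    - [[0,0,0],0,0]
    - [[0,0,0],0,0]
    - [[0,0,0],0,0]
    - [[0,0,0],0,0]

```text
time: 40.98
position: [0.5316, 0.2247, 0.2516]
tcp_rot: [0.993, -0.116, -0.0, -0.0]
wrist_force: [-0.9, -0.1, -0.4]
opening: 0.0007
finger_force: 0.0
```

```bash
python3 - <<'E'
from h import *
reds(); I,p=shot("wrist"); cv2.imwrite("pics/w24.png",I[:,:,::-1]); go(.5332,.2234,.2613); I=I.astype(int)
def cls(v):
    r,g,b=v; return 'R' if r>180 and g<.4*r else 'r' if r>80 and g<.4*r and b<.4*r else 'k' if max(v)<75 else 'G' if g>r else 'b'
for c in (230,251,306,325,400,421): print(c,''.join(cls(I[r,c]) for r in range(20,75)))
E
```

```text
red [(268, 171, 8, 9), (231, 167, 16, 12), (201, 160, 17, 13), (172, 154, 17, 12)]
t 41.08 pos [0.5317 0.2246 0.2517] yaw -13.3 open 0.0005 f [-0.26 -0.95  0.53] shift cm [ 0.17  0.08 -0.96] |d| 1.0 turn None
230 GGrRRRRRrkkkkkkkkkkbbbbbbbbbbbbbbbbbbbbbbbbbbbbbbbbbbbb
251 GGRRRRRRrkkkkkkkkkkbbbbbbbbbbbbbbbbbbbbbbbbbbbbbbbbbbbb
306 GbRRRRRRRRRrrrrrrrrrrrrrrrrrrrbbbbbbbbbbbbbbbbbbbbbbkkk
325 GbRRRRRRkkkkkkkkkkbbbbbbbbbbbbbbbbbbbbbbbbbbbbbbbbbbbbb
400 GRRRRRRrkkkkkkkkkkbbbbbbbbbbbbbbbbbbbbbbbbbbbbbbbbbbbbb
421 GRRRRRRRRRrkbbbbbbbbbbbbbbbbbbbbbbbbbbbbbbbbbbbbbbbbbbb
```

```bash
python3 -c "
from station import bot
print(bot.job_done())"
```

```text
the job is handed in; nothing more can be done
None
```

I hefted all three bars and laid them heavy end down in the cradles, each pushed to its red stop; every cradle was still tipped red at hand-in (about 41 s), but only the middle bar's seating was re-checked by touch after release.

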